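# Close up the tin rack with its sliding stop

## Robot

A 6-joint arm with a two-finger parallel gripper is mounted at the origin on a cart in front of the work surface, level with it; the furniture and walls round the work are solid. World frame = base frame: x ahead of the robot, y to its left, z up, the work surface at z = 0. Lengths are in m, angles in rad, forces in N, time in s.
With the tool pointing down it reaches from about 0.4 to 0.825 m from the base axis. Payload 7 kg.
Tool frame: the origin (TCP) lies at the very end of the fingers, on their centre line; the grasp point (between the pads) lies 19 mm behind it (arm.grip_point_offset is the distance from the TCP to the grasp point, in m); z points along the fingers, y is the line along which they close (so a half turn about z gives the same grasp; the last joint's range is limited). The gripper opens to 88 mm and grips with 3 to 60 N. Pads are 19 mm wide; open, the fingers measure 130 mm over their backs; the gripper's body (78 mm by 193 mm) begins 47 mm behind the grasp point.
Start: joints at [-0.982, 0.359, 0.012, 0, -1.224, -0.288], TCP at [0.2, -0.645, 0.227] pointing down, gripper open.
Joint ranges: [-3.07, 3.07], [-1.43, 2.12], [-1.02, 1.25], [-3.03, 1.67], [-3.05, -0], [-3.03, 3.03]. Speed limits (rad/s): [2.39, 2.39, 3.01, 3.14, 3.14, 3.14].

## Interface

Orientations are given as [roll, pitch, yaw] about the fixed x, y, z axes, in that order (R = Rz(yaw) Ry(pitch) Rx(roll)).
In Python, from station import arm, cams gives the robot as it stands.
- The arm moves only by the shell command python3 -m handwheel 'ROWS' [FORCE]. ROWS is JSON, a list that holds one entry, the list of rows, each a list of 7 numbers: the shift along the tool's x, y, z normalised to -1 to 1, where 1 is 0.08 m, then the turn, a rotation vector about the tool's x, y, z normalised to -1 to 1, where 1 is 0.5 rad, then the closure in counts, from 0 (fully open) to 255 (shut). In form: [[[x, y, z, wx, wy, wz, hand], ...]]. A call has 1 to 5 rows; each row is the pose to reach, as a shift and turn from the pose commanded when the call began, along the tool's axes at that moment; what a row does not reach only later rows make up. A row lasts 1/8 s, in which the tool goes at most 62.5 mm and 10.7 degrees, less where a joint would pass 70% of its speed; a pose out of reach is approached as far as the arm can. A call with a number of a shift or a turn outside -1 to 1 is refused whole. A call with a gripper value outside its range is refused whole. The fingers move at their own pace and stop on an object; FORCE is the grip in N (left out, the last holds). Time passes only in rows, so rows that repeat a pose let the fingers close. It gives the time, the measured TCP pose, the force, the opening and the grip force at its end, in the units of the state.
- arm.get_state(): the state, without advancing time (a new reading comes with each control period).
- cams.grab_frame(name): name is "side" or "top"; returns the picture (384x512x3 uint8, blue, green, red); there is no depth.
- cams.camera_info(name): a dict with "camera_matrix" (3x3 intrinsics, pixels), "dist_coeffs" ([k1, k2, p1, p2, k3] as OpenCV has them; the pictures are not rectified), "R" (3x3) and "t" (3): a world point X has camera coordinates R X + t. Camera axes: x right, y down, z forward; pixel columns grow to the right and rows downward; lengths in m; the calibration is good to about 2 mm. A picture is of the moment at which its call begins. camera_info takes no time and is no camera call.
- arm.job_done(): hands the job in; it is judged then, once.
The state is a dict: "t": time; "q": joint angles; "qd": joint speeds; "joint_efforts": joint torques, N m; "eef_pos": TCP position; "ee_rot": TCP orientation; "force": force on the tool from outside, world axes, zero at the start; "moment": the same for the moment, N m; "width": finger opening in m; "gripper_force": force on a finger pad.
Only numpy, scipy, OpenCV 4.12 (cv2) and the standard library are available. Lean on these libraries where they do the work, as an engineer would, in place of code of your own. Each camera call takes 0.05 s, during which the arm holds its last target. There are 200 camera calls.

## Task

Three food tins stand loosely spaced in the wooden rack. With the fingertips, push the rack's sliding stop along its rail towards the tins, over the first notch, until it has closed up the row and its spring pin drops into the second notch; leave it seated there and do not force it on past that notch. Touch only the stop: do not pinch it, do not touch or lift the tins, and leave the mugs and the bowl where they stand.

Things in the scene. Friction and masses are not known exactly. Their poses are not given: they have to be found in the camera images.
- rack: Fixed pale wooden tin rack, 104 x 350 mm. Origin: on the worktop, mid-length on the centre line of the tin channel; y along the channel, -x its front with an aluminium rail (top z 22 mm). Tins stand on the base (z 8 mm) between a front lip (top z 24) and a back wall (top z 34), 63 mm apart; the end plate (inner face y -165 mm, top z 63) closes the -y end; the +y end is open.
- stop (a joint): Travel of the sliding stop, m: 0 at the open end, grows as it is pushed along the rack's -y to the tins; hard end 0.132. Starts at 0 to 0.03; stays where left. First notch at 0.055, second at 0.114. The flat rail takes 2 to 4 N, with the row of tins up to 8 N. Into a notch the force dips to about 0, then rises: 6 to 9 N leaves the first notch, over 20 N the second.
- pin (a joint): Drop of the stop's spring pin (dark round knob on the metal housing at the stop's front), m: about 0.001 while its tip runs on the flat rail, about 0.005 in the first notch and 0.0055 in the second.
- push_face (a point): Middle of the flat rear face of the sliding stop, to be pushed along the rack's -y (axes as the rack's). The stop is an upright wooden plate across the channel, 16 mm thick; this face spans rack x -36 to +56 mm and z 36 to 90 mm above the worktop, the point at x +10, z 63. Only the low rack lies behind it. The pin housing stands at x -62 to -36, z 27 to 55 mm, its knob up to z 76.
- notch_1 (a point): First notch, a V with gentle flanks in the top of the rail (z 22 mm, at rack x -50 mm): the spot where the pin sits in it. It is only passed over.
- notch_2 (a point): Second notch, a deeper V with a steep far flank, 59 mm farther towards the end plate: the spot where the pin shall rest. With the stop here the closed-up row of tins has 8 mm of slack.
- tin_a: Small loose food tin, 57 mm in diameter, 72 mm high, about 0.18 kg, nearest the end plate; it stands upright in the rack. Origin: centre of its underside.
- tin_b: Small loose food tin, 57 mm in diameter, 72 mm high, about 0.18 kg, the middle one; it stands upright in the rack. Origin: centre of its underside.
- tin_c: Small loose food tin, 57 mm in diameter, 72 mm high, about 0.18 kg, nearest the stop; it stands upright in the rack. Origin: centre of its underside.
- mug_b: White mug with handle, 89x120x98 mm: a bystander, to be left alone. Origin: on the worktop, at about its middle.
- mug_c: Striped mug with handle, 90x120x88 mm: a bystander, to be left alone. Origin: on the worktop, at about its middle.
- pinch_bowl: Small white bowl, 105 mm across, 51 mm high: a bystander, to be left alone. Origin: on the worktop, at about its middle.
Not all that is in view belongs to the job. What is shaped like the tin_c but blue is not meant.

How it is judged:
By the outcome, as a careful person would: the job done as asked, in the order asked, and still so for the second after the job is handed in, with the robot touching nothing.
It also fails if it takes over 61 s, if anything falls off the work surface, if the arm or the gripper's body presses on something with over 40 N, if the wrist force passes 120 N, or if a joint passes its speed limit or range.

## Working session

There is one attempt and no reset: what is moved stays moved. The work goes in short steps, Python scripts to look and compute and a shell command to move; the robot and the scene stay as the last step left them, time stands still between calls to the robot, and variables do not carry over. Pictures are saved under pics/ and viewed, at most 10 in all, crops included, and the job is handed in when it is done.

```bash
mkdir -p pics; ls; python3 - <<'E'
from station import arm,cams
import cv2
for n in("top","side"):
    f=cams.grab_frame(n); cv2.imwrite(f"pics/{n}0.png",f)
    i=cams.camera_info(n); print(n,{k:(v.round(4).tolist() if hasattr(v,'round') else v) for k,v in i.items()})
s=arm.get_state();print(s)
E
```

```text
pics
top {'camera_matrix': [[438.9823, 0.0, 253.5835], [0.0, 438.9823, 185.2497], [0.0, 0.0, 1.0]], 'dist_coeffs': [-0.0763, 0.0, 0.0, 0.0, 0.0], 'R': [[0.0414, -0.9991, 0.0046], [-0.9775, -0.0415, -0.2069], [0.2069, 0.004, -0.9783]], 't': [-0.0628, 0.4233, 1.5847]}
side {'camera_matrix': [[401.5397, 0.0, 245.3984], [0.0, 401.5397, 193.511], [0.0, 0.0, 1.0]], 'dist_coeffs': [-0.0189, 0.0, 0.0, 0.0, 0.0], 'R': [[-0.895, -0.4458, 0.0179], [-0.2061, 0.3775, -0.9028], [0.3957, -0.8116, -0.4297]], 't': [0.3759, 0.1593, 1.0576]}
{'t': 0.1, 'q': array([-9.81888792e-01,  3.59290059e-01,  1.11833184e-02, -2.83297252e-04,
       -1.22408496e+00, -2.88111814e-01]), 'qd': array([-0.00164165, -0.00066948,  0.00222334, -0.00087298, -0.00012591,
        0.00044067]), 'joint_efforts': array([-1.43507634e-03, -5.84161806e+01,  2.93752187e+01,  7.01548889e+00,
        1.02209556e-02, -3.28755220e-05]), 'eef_pos': array([ 0.19984633, -0.64430498,  0.22575151]), 'ee_rot': array([ 3.14017911e+00, -1.41159522e-04, -2.84089329e+00]), 'force': array([ 0.47702485, -0.69107708, -0.45011746]), 'moment': array([-0.01170886,  0.03311928, -0.06676877]), 'gripper_force': 0.0, 'width': 0.08791693520957883}
```

View pics/top0.png

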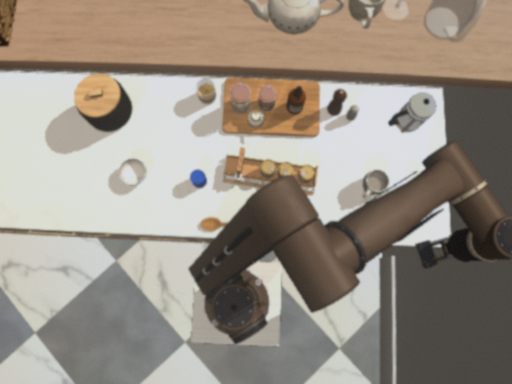

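View pics/side0.png

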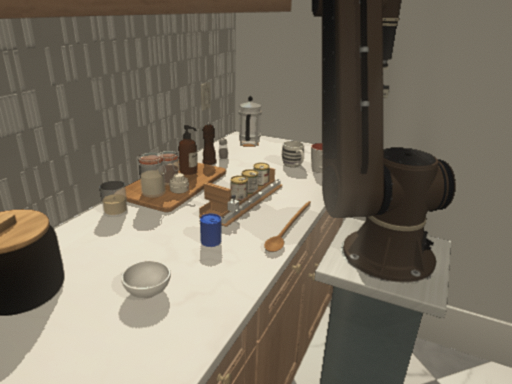

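Top view: the rack is at about (225–317, 155–190), the stop at about (241,165), tins at (268,168), (286,170) and (306,173). The blue look-alike tin at (198,178) is not meant. In the side view the stop is at (217,197), and the other candidates there are the tray on the backboard (170,185) and the spoon (275,243). I choose the wooden plate on the rack with the pin knob, and check it in crops.

```bash
python3 - <<'E'
import cv2
a=cv2.imread("pics/top0.png")[145:200,215:325]; b=cv2.imread("pics/side0.png")[150:230,190:300]
cv2.imwrite("pics/topc.png",cv2.resize(a,None,fx=7,fy=7,interpolation=cv2.INTER_CUBIC))
cv2.imwrite("pics/sidec.png",cv2.resize(b,None,fx=7,fy=7,interpolation=cv2.INTER_CUBIC))
E
```

```text
(no output)
```

View pics/topc.png

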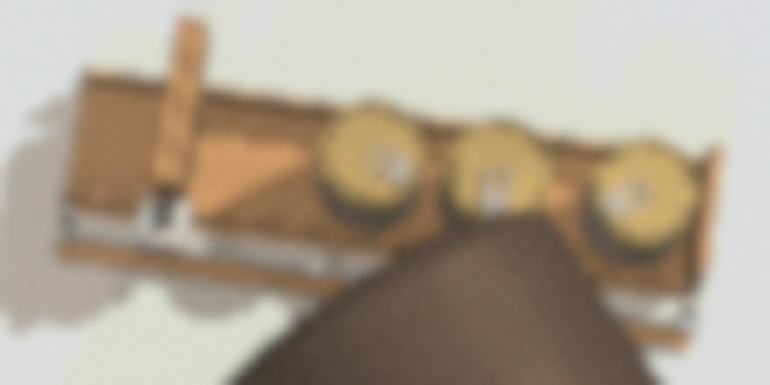

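View pics/sidec.png

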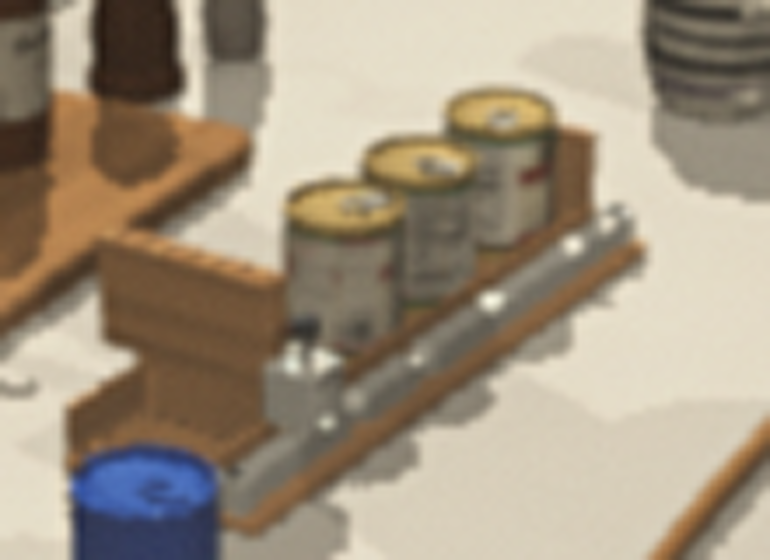

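Top crop: the stop's top strip runs from (190,18) to (168,188), its pin housing is at (165,215), and the tin lids are at (370,158), (497,172) and (645,187). Side crop: rear face corners are at (100,240), (283,287) and (107,338), with the dark knob at (303,328). This is the right plate, behind the tins and away from the blue tin.

```bash
cat >h.py <<'E'
import numpy as np,cv2
from scipy.optimize import least_squares
from station import arm,cams
def proj(n,P):
    i=cams.camera_info(n);R=np.array(i["R"])
    return cv2.projectPoints(np.array(P,float).reshape(-1,3),cv2.Rodrigues(R)[0],np.array(i["t"],float),np.array(i["camera_matrix"]),np.array(i["dist_coeffs"]))[0].reshape(-1,2)
off={"top":(215,145),"side":(190,150)}
def px(n,u): return (np.array(u,float)+.5)/7-.5+off[n]
def w(p,P):
    P=np.array(P,float);c,s=np.cos(p[2]),np.sin(p[2])
    return np.c_[p[0]+c*P[:,0]-s*P[:,1],p[1]+s*P[:,0]+c*P[:,1],P[:,2]]
E
python3 - <<'E'
from h import *
T=dict(c=((370,158),(346,210)),b=((497,172),(420,163)),a=((645,187),(501,111)))
for k,(u,v) in T.items():
    r=least_squares(lambda X:np.r_[proj("top",X)[0]-px("top",u),proj("side",X)[0]-px("side",v)],[.5,0,.08])
    print(k,r.x.round(4),r.fun.round(2))
# p: x,y,yaw, s, ya,yb,yc
def pts(p):
    f=.144-p[3]
    return w(p,[(0,p[4],.08),(0,p[5],.08),(0,p[6],.08),(.056,f,.09),(-.036,f,.09),(.056,f,.036),(-.049,f-.008,.076)])
top=[T['a'][0],T['b'][0],T['c'][0],(177,18),(154,180)]
side=[T['a'][1],T['b'][1],T['c'][1],(100,240),(283,287),(107,338),(303,322)]
def res(p):
    P=pts(p); return np.r_[proj("top",P[:5])-px("top",top),proj("side",P)-px("side",side)].ravel()
r=least_squares(res,[.5,-.05,0,.01,-.13,-.06,.0]);print(r.x.round(4));print(r.fun.reshape(-1,2).round(2))
p=r.x
print("ends top crop", [( (q-off["top"]+.5)*7-.5).round() for q in proj("top",w(p,[(.04,.175,.034),(.0,-.175,.063),(-.05,.175,.022)]))])
print("pushface",w(p,[(.01,.144-p[3],.063)]),"notch2 face",w(p,[(.01,.03,.063)]))
E
```

```text
c [ 0.49   -0.0928  0.0753] [-0.08 -0.24  0.22  0.06]
b [ 0.4849 -0.1597  0.0755] [-0.05 -0.15  0.14  0.04]
a [ 0.4788 -0.2378  0.0768] [ 0.04  0.13 -0.12 -0.03]
[ 0.0214 -4.8149 -0.099  -4.7122  4.6018  4.6798  4.7464]
[[-0.42  0.55]
 [-0.42 -0.24]
 [-0.3  -0.73]
 [-0.2  -0.11]
 [-0.63  0.82]
 [ 0.31 -0.57]
 [ 0.19 -0.99]
 [-0.08 -1.21]
 [ 0.26 -0.9 ]
 [-1.05 -0.46]
 [-0.29  0.91]
 [ 1.23 -1.08]]
ends top crop [array([3217.,  627.]), array([1985.,  498.]), array([3171.,  679.])]
pushface [[0.51142775 0.01643694 0.063     ]] notch2 face [[ 0.03434588 -4.78607561  0.063     ]]
```

```bash
cat >>h.py <<'E'
T=dict(c=((370,158),(346,210)),b=((497,172),(420,163)),a=((645,187),(501,111)))
top=[T['a'][0],T['b'][0],T['c'][0],(177,18),(154,180),(85,72),(722,148),(57,255),(688,348)]
side=[T['a'][1],T['b'][1],T['c'][1],(100,240),(283,287),(107,338),(303,322),(68,408),(596,133),(245,530),(645,250)]
def pts(p):
    f=.144-p[3];xb=p[7];xf=xb-.104
    t=[(0,p[4],.08),(0,p[5],.08),(0,p[6],.08),(.056,f,.09),(-.036,f,.09)]
    e=[(xb,.175,.034),(xb,-.175,.063),(xf,.175,p[8]),(xf,-.175,p[8])]
    return w(p,t+e),w(p,t+[(.056,f,.036),(-.049,f-.008,.076)]+e)
def res(p):
    A,B=pts(p); return np.r_[proj("top",A)-px("top",top),proj("side",B)-px("side",side)].ravel()
E
python3 - <<'E'
from h import *
r=least_squares(res,[.48,-.1,-.1,.01,-.13,-.06,.0,.04,.005],loss="soft_l1");print(r.x.round(4));print(r.fun.reshape(-1,2).round(2).tolist())
p=r.x
c=np.linalg.inv(r.jac.T@r.jac);print("sd(1px)",np.sqrt(np.diag(c)).round(4))
print("pushface",w(p,[(.01,.144-p[3],.063)]),"notch1 face",w(p,[(.01,.089,.063)]),"notch2 face",w(p,[(.01,.03,.063)]))
E
```

```text
[ 0.4893 -0.1044 -0.1072  0.0219 -0.1316 -0.0539  0.0123  0.0378  0.0046]
[[-0.56, 0.85], [-0.44, -0.1], [-0.2, -0.72], [0.07, -0.32], [-0.57, 0.58], [-0.94, -1.16], [0.7, -0.57], [-0.9, 0.83], [0.06, 0.99], [0.55, -0.47], [0.32, -0.95], [-0.02, -1.25], [0.19, -1.07], [-1.29, -0.54], [-0.36, 0.74], [0.99, -1.15], [-0.83, -0.74], [-16.07, -5.01], [2.3, 0.15], [1.35, -0.37]]
sd(1px) [0.0014 0.0023 0.0097 0.0031 0.0045 0.0043 0.0039 0.0029 0.0031]
pushface [[0.51229065 0.01586817 0.063     ]] notch1 face [[ 0.50875285 -0.0170002   0.063     ]] notch2 face [[ 0.50243885 -0.07566138  0.063     ]]
```

The rack fit is consistent: yaw −0.107, travel ≈ 0.022, face z and reach plausible. One side-image corner was an outlier, and I ignore it. First I close the fingers and turn tool x to the push direction.

```bash
for i in 1; do
python3 -m handwheel '[[[0,0,0,0,0,-0.775,255],[0,0,0,0,0,-0.775,255],[0,0,0,0,0,-0.775,255]]]' 5
python3 -m handwheel '[[[0,0,0,0,0,-0.775,255],[0,0,0,0,0,-0.775,255],[0,0,0,0,0,-0.775,255]]]'
python3 -m handwheel '[[[0,0,0,0,0,-0.775,255],[0,0,0,0,0,-0.775,255],[0,0,0,0,0,-0.775,255],[0,0,0,0,0,-0.775,255]]]'
done
python3 - <<'E'
from h import *
s=arm.get_state();e=s["eef_pos"];print(s["t"],e,s["ee_rot"],s["width"],s["q"])
p=[.4893,-.1044,-.1072];g=w(p,[(.01,.175,.2)])[0]
R=cv2.Rodrigues(np.zeros(3))[0];from scipy.spatial.transform import Rotation as Q
print(g,Q.from_euler("xyz",s["ee_rot"]).inv().apply(g-e)/.08)
E
```

```text
t: 0.48
eef_pos: [0.1999, -0.6444, 0.2261]
ee_rot: [3.141, 0.0, -2.454]
force: [-0.3, -0.4, 0.2]
width: 0.0633
gripper_force: 0.0
t: 0.85
eef_pos: [0.1999, -0.6445, 0.2263]
ee_rot: [3.141, 0.0, -2.07]
force: [-0.2, 0.3, 0.1]
width: 0.0331
gripper_force: 0.0
t: 1.35
eef_pos: [0.1999, -0.6446, 0.2265]
ee_rot: [3.141, 0.0, -1.685]
force: [-0.3, -0.9, -0.2]
width: 0.0003
gripper_force: 0.0
1.35 [ 0.19992545 -0.64462796  0.22646928] [ 3.14149251e+00  1.66493443e-04 -1.68487458e+00] 0.0003392515405996001 [-9.81926934e-01  3.58672192e-01  1.18099538e-02 -3.32045849e-05
 -1.22412585e+00  8.67859978e-01]
[0.51796669 0.06852548 0.2       ] [-9.30895705 -2.93497145  0.33212198]
```

```bash
(
python3 -m handwheel '[[[-0.9,-0.3,0,0,0,0,255],[-0.9,-0.3,0,0,0,0,255],[-0.9,-0.3,0,0,0,0,255]]]'
python3 -m handwheel '[[[-0.9,-0.3,0,0,0,0,255],[-0.9,-0.3,0,0,0,0,255],[-0.9,-0.3,0,0,0,0,255]]]'
python3 -m handwheel '[[[-0.9,-0.3,0,0,0,0,255],[-0.9,-0.3,0,0,0,0,255],[-0.9,-0.3,0,0,0,0,255]]]'
python3 -m handwheel '[[[-0.9,-0.3,0,0,0,0,255],[-0.9,-0.3,0,0,0,0,255],[-0.9,-0.3,0,0,0,0,255]]]'
python3 -m handwheel '[[[-0.9,-0.3,0,0,0,0,255],[-0.9,-0.3,0,0,0,0,255],[-0.9,-0.3,0,0,0,0,255]]]'
python3 -m handwheel '[[[-0.9,-0.3,0,0,0,0,255],[-0.9,-0.3,0,0,0,0,255],[-0.9,-0.3,0,0,0,0,255]]]'
python3 -m handwheel '[[[-0.9,-0.3,0,0,0,0,255],[-0.9,-0.3,0,0,0,0,255],[-0.9,-0.3,0,0,0,0,255]]]'
python3 -m handwheel '[[[-0.9,-0.3,0,0,0,0,255],[-0.9,-0.3,0,0,0,0,255],[-0.9,-0.3,0,0,0,0,255]]]'
python3 -m handwheel '[[[-0.9,-0.3,0,0,0,0,255],[-0.9,-0.3,0,0,0,0,255],[-0.9,-0.3,0,0,0,0,255]]]'
python3 -m handwheel '[[[-0.9,-0.3,0,0,0,0,255],[-0.9,-0.3,0,0,0,0,255],[-0.9,-0.3,0,0,0,0,255]]]'
) | grep -A1 t:
cat >g.py <<'E'
from h import *
import sys
from scipy.spatial.transform import Rotation as Q
p=[.4893,-.1044,-.1072]
s=arm.get_state();e=s["eef_pos"];print(s["t"],e.round(4),s["ee_rot"].round(4),s["force"].round(1))
c,n=np.cos(p[2]),np.sin(p[2]);d=e-[p[0],p[1],0]
print("tcp in rack",(c*d[0]+n*d[1]).round(4),(-n*d[0]+c*d[1]).round(4),e[2].round(4))
g=w(p,[[float(a) for a in sys.argv[1:4]]])[0]
print("to goal",(Q.from_euler("xyz",s["ee_rot"]).inv().apply(g-e)/.08).round(3),"turn z",(s["ee_rot"][2]-(p[2]-np.pi/2))/.5)
E
python3 g.py .01 .175 .05
```

```text
t: 1.72
eef_pos: [0.2321, -0.5752, 0.2273]
ee_rot: [-3.141, -0.001, -1.68]
force: [0.7, -1.0, -1.0]
--
t: 2.1
eef_pos: [0.2635, -0.5069, 0.227]
ee_rot: [-3.141, -0.001, -1.679]
force: [-0.1, 0.2, -0.3]
--
t: 2.48
eef_pos: [0.2951, -0.4381, 0.2269]
ee_rot: [-3.141, -0.001, -1.678]
force: [-0.1, -1.2, 0.2]
--
t: 2.85
eef_pos: [0.3267, -0.3692, 0.2268]
ee_rot: [-3.141, -0.0, -1.678]
force: [-0.4, 0.4, 0.4]
--
t: 3.22
eef_pos: [0.3582, -0.3001, 0.2267]
ee_rot: [-3.142, -0.0, -1.677]
force: [-0.1, 0.1, -0.1]
--
t: 3.6
eef_pos: [0.3897, -0.231, 0.2266]
ee_rot: [3.141, -0.0, -1.677]
force: [-0.3, 0.3, -0.0]
--
t: 3.98
eef_pos: [0.4211, -0.162, 0.2264]
ee_rot: [3.141, -0.0, -1.677]
force: [-0.3, -0.8, -0.1]
--
t: 4.35
eef_pos: [0.4526, -0.0931, 0.2263]
ee_rot: [3.141, -0.0, -1.678]
force: [-0.8, -0.5, -0.4]
--
t: 4.72
eef_pos: [0.484, -0.0242, 0.2263]
ee_rot: [3.141, -0.0, -1.678]
force: [-0.7, -0.8, -0.1]
--
t: 5.1
eef_pos: [0.5155, 0.0447, 0.2262]
ee_rot: [3.141, -0.001, -1.678]
force: [0.4, -0.7, -0.2]
5.1 [0.5155 0.0447 0.2262] [ 3.1406e+00 -5.0000e-04 -1.6781e+00] [ 0.4 -0.7 -0.2]
tcp in rack 0.0101 0.1511 0.2262
to goal [-0.301 -0.     2.202] turn z -0.00019235149668039853
```

```bash
(
python3 -m handwheel '[[[-0.15,0,0.75,0,0,0,255],[-0.15,0,0.75,0,0,0,255],[-0.15,0,0.75,0,0,0,255]]]'
python3 -m handwheel '[[[0,0,0.75,0,0,0,255],[0,0,0.75,0,0,0,255],[0,0,0.75,0,0,0,255]]]'
python3 -m handwheel '[[[0,0,0.35,0,0,0,255],[0,0,0.7,0,0,0,255],[0,0,0.7,0,0,0,255],[0,0,0.7,0,0,0,255]]]'
) | grep -A3 t:
python3 g.py .01 .135 .05
python3 - <<'E'
from h import *
a=cams.grab_frame("top")[140:200,200:310];b=cams.grab_frame("side")[130:240,180:300]
cv2.imwrite("pics/m1.png",np.hstack([cv2.resize(a,(400,218)),cv2.resize(b,(400,367))[:218]]) if 0 else cv2.resize(b,None,fx=5,fy=5,interpolation=2))
E
```

```text
t: 5.48
eef_pos: [0.5176, 0.0563, 0.1681]
ee_rot: [-3.14, -0.0, -1.678]
force: [0.8, -1.0, -0.1]
width: 0.0003
gripper_force: 0.0
t: 5.85
eef_pos: [0.5187, 0.0574, 0.1092]
ee_rot: [-3.139, 0.001, -1.678]
force: [1.1, 0.8, -0.0]
width: 0.0003
gripper_force: 0.0
t: 6.35
eef_pos: [0.5187, 0.0579, 0.0528]
ee_rot: [-3.139, 0.001, -1.678]
force: [0.5, -0.8, 1.0]
width: 0.0004
gripper_force: 0.0
6.35 [0.5187 0.0579 0.0528] [-3.1388e+00  1.2000e-03 -1.6776e+00] [ 0.5 -0.8  1. ]
tcp in rack 0.0119 0.1645 0.0528
to goal [0.369 0.024 0.035] turn z 0.0007442480744308533
```

View pics/m1.png

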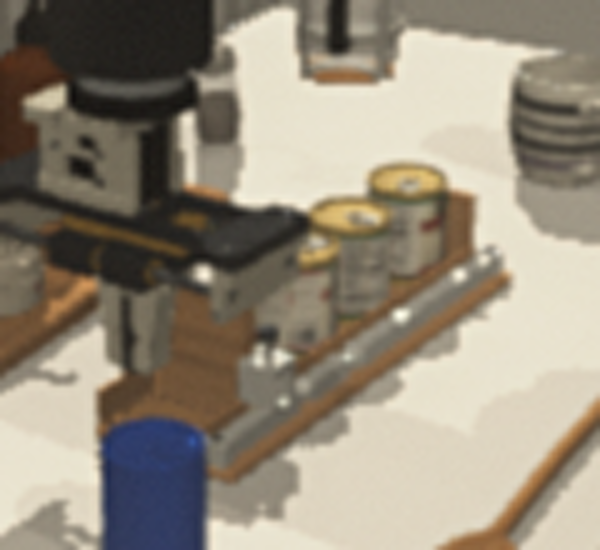

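The side crop shows the closed fingertips at about (135,350), hanging behind the rear face (200,340). The knob (265,335) is clear of the gripper, and the blue tin (153,480) is clear too. Now I approach to contact.

```bash
(
python3 -m handwheel '[[[0.1,0.02,0.03,0,0,0,255],[0.2,0.02,0.03,0,0,0,255],[0.25,0.02,0.03,0,0,0,255]]]'
python3 -m handwheel '[[[0.03,0,0,0,0,0,255],[0.06,0,0,0,0,0,255],[0.08,0,0,0,0,0,255]]]'
python3 -m handwheel '[[[0.03,0,0,0,0,0,255],[0.06,0,0,0,0,0,255],[0.08,0,0,0,0,0,255]]]'
python3 -m handwheel '[[[0.03,0,0,0,0,0,255],[0.06,0,0,0,0,0,255],[0.08,0,0,0,0,0,255]]]'
) | grep -A3 t:
python3 g.py .01 .135 .05
```

```text
t: 6.82
eef_pos: [0.5132, 0.0369, 0.0483]
ee_rot: [3.142, -0.0, -1.679]
force: [0.3, 0.3, -0.6]
width: 0.0006
gripper_force: 0.0
t: 7.2
eef_pos: [0.5127, 0.0312, 0.0481]
ee_rot: [3.142, -0.0, -1.678]
force: [0.1, -0.3, 0.4]
width: 0.0006
gripper_force: 0.0
t: 7.58
eef_pos: [0.5121, 0.0253, 0.0481]
ee_rot: [-3.141, 0.001, -1.678]
force: [-1.2, 5.8, -0.5]
width: 0.0007
gripper_force: 2.3
t: 7.95
eef_pos: [0.5114, 0.0188, 0.0482]
ee_rot: [-3.141, 0.0, -1.678]
force: [-0.7, 4.7, -0.4]
width: 0.0005
gripper_force: 2.3
7.95 [0.5114 0.0188 0.0482] [-3.1414e+00  3.0000e-04 -1.6781e+00] [-0.7  4.7 -0.4]
tcp in rack 0.0088 0.1248 0.0482
to goal [-0.127 -0.015 -0.023] turn z -0.00022036022883620277
```

```bash
(
python3 -m handwheel '[[[0.04,0,0,0,0,0,255],[0.08,0,0,0,0,0,255],[0.12,0,0,0,0,0,255]]]'
python3 -m handwheel '[[[0.04,0,0,0,0,0,255],[0.08,0,0,0,0,0,255]]]'
python3 -m handwheel '[[[0.03,0,0,0,0,0,255]]]'
python3 -m handwheel '[[[0.03,0,0,0,0,0,255]]]'
python3 -m handwheel '[[[0.03,0,0,0,0,0,255]]]'
python3 -m handwheel '[[[0.03,0,0,0,0,0,255]]]'
python3 -m handwheel '[[[0.03,0,0,0,0,0,255]]]'
python3 -m handwheel '[[[0.03,0,0,0,0,0,255]]]'
python3 -m handwheel '[[[0.03,0,0,0,0,0,255]]]'
python3 -m handwheel '[[[0.03,0,0,0,0,0,255]]]'
) | grep -E 'eef|^force'
python3 g.py .01 .135 .05
```

```text
eef_pos: [0.5104, 0.0092, 0.0482]
force: [-1.1, 4.7, -1.7]
eef_pos: [0.5097, 0.0027, 0.0482]
force: [-0.2, 6.1, -0.7]
eef_pos: [0.5095, 0.0003, 0.0482]
force: [-0.1, 3.5, -0.4]
eef_pos: [0.5091, -0.0024, 0.0482]
force: [0.6, 0.9, 0.1]
eef_pos: [0.5088, -0.0049, 0.0482]
force: [0.6, -0.0, 0.2]
eef_pos: [0.5087, -0.0066, 0.0482]
force: [-2.1, 9.8, 0.7]
eef_pos: [0.5086, -0.0085, 0.0482]
force: [-2.1, 12.2, 0.1]
eef_pos: [0.5083, -0.0109, 0.0483]
force: [-1.0, 9.1, -0.6]
eef_pos: [0.508, -0.0131, 0.0482]
force: [-0.9, 7.1, -0.6]
eef_pos: [0.5077, -0.0159, 0.0482]
force: [-0.7, 5.5, -0.7]
9.575 [ 0.5077 -0.0159  0.0482] [-3.1412e+00  8.0000e-04 -1.6780e+00] [-0.7  5.5 -0.7]
tcp in rack 0.0088 0.09 0.0482
to goal [-0.563 -0.015 -0.022] turn z 1.3658899438162564e-06
```

The force dipped to 0 and rose to 12 N, so the stop passed the first notch at TCP y ≈ −0.006. The second is then expected at y ≈ −0.065.

```bash
(
python3 -m handwheel '[[[0.03,0,0,0,0,0,255],[0.06,0,0,0,0,0,255],[0.09,0,0,0,0,0,255]]]'
python3 -m handwheel '[[[0.03,0,0,0,0,0,255],[0.06,0,0,0,0,0,255],[0.09,0,0,0,0,0,255]]]'
python3 -m handwheel '[[[0.03,0,0,0,0,0,255],[0.06,0,0,0,0,0,255],[0.09,0,0,0,0,0,255]]]'
python3 -m handwheel '[[[0.03,0,0,0,0,0,255],[0.06,0,0,0,0,0,255],[0.09,0,0,0,0,0,255]]]'
python3 -m handwheel '[[[0.02,0,0,0,0,0,255],[0.04,0,0,0,0,0,255],[0.06,0,0,0,0,0,255]]]'
) | grep -E 'eef|^force'
python3 g.py .01 .135 .05
```

```text
eef_pos: [0.507, -0.0234, 0.0482]
force: [0.7, 4.7, 0.2]
eef_pos: [0.5062, -0.0307, 0.0482]
force: [0.3, 5.0, -0.8]
eef_pos: [0.5054, -0.038, 0.0482]
force: [2.0, 5.2, -0.7]
eef_pos: [0.5046, -0.045, 0.0482]
force: [1.6, 6.6, 0.1]
eef_pos: [0.5042, -0.0498, 0.0482]
force: [1.2, 6.2, -0.3]
11.45 [ 0.5042 -0.0498  0.0482] [-3.1411e+00  3.0000e-04 -1.6782e+00] [ 1.2  6.2 -0.3]
tcp in rack 0.009 0.0559 0.0482
to goal [-0.989 -0.013 -0.022] turn z -0.00042428425351337395
```

```bash
(
python3 -m handwheel '[[[0.015,0,0,0,0,0,255],[0.03,0,0,0,0,0,255]]]'
python3 -m handwheel '[[[0.015,0,0,0,0,0,255]]]'
python3 -m handwheel '[[[0.015,0,0,0,0,0,255]]]'
python3 -m handwheel '[[[0.015,0,0,0,0,0,255]]]'
python3 -m handwheel '[[[0.015,0,0,0,0,0,255]]]'
) | grep -E 'eef|^force'
```

```text
eef_pos: [0.5039, -0.0522, 0.0482]
force: [0.9, 6.7, -0.9]
eef_pos: [0.5038, -0.0533, 0.0482]
force: [-0.1, 5.1, 0.7]
eef_pos: [0.5037, -0.0545, 0.0482]
force: [0.9, 6.5, -0.3]
eef_pos: [0.5035, -0.0557, 0.0482]
force: [0.7, 6.1, -1.1]
eef_pos: [0.5034, -0.057, 0.0482]
force: [1.2, 5.4, -0.8]
```

```bash
(
python3 -m handwheel '[[[0.012,0,0,0,0,0,255]]]'
python3 -m handwheel '[[[0.012,0,0,0,0,0,255]]]'
python3 -m handwheel '[[[0.012,0,0,0,0,0,255]]]'
) | grep -E 'eef|^force'
```

```text
eef_pos: [0.5033, -0.0581, 0.0482]
force: [1.9, 4.0, -0.9]
eef_pos: [0.503, -0.0592, 0.0482]
force: [0.3, 1.1, 0.1]
eef_pos: [0.5027, -0.0603, 0.0482]
force: [1.5, 1.7, -0.1]
```

```bash
(
python3 -m handwheel '[[[0.012,0,0,0,0,0,255]]]'
python3 -m handwheel '[[[0.012,0,0,0,0,0,255]]]'
python3 -m handwheel '[[[0,0,0,0,0,0,255]]]'
) | grep -E 'eef|^force'
```

```text
eef_pos: [0.5025, -0.0612, 0.0482]
force: [0.3, 1.7, 0.2]
eef_pos: [0.5024, -0.062, 0.0482]
force: [0.9, 1.5, 0.9]
eef_pos: [0.5021, -0.0621, 0.048]
force: [-0.4, -0.3, -0.6]
```

```bash
(
python3 -m handwheel '[[[0.01,0,0,0,0,0,255]]]'
python3 -m handwheel '[[[0.01,0,0,0,0,0,255]]]'
python3 -m handwheel '[[[0,0,0,0,0,0,255]]]'
) | grep -E 'eef|^force'
```

```text
eef_pos: [0.5021, -0.0627, 0.048]
force: [-0.6, 2.4, 0.2]
eef_pos: [0.502, -0.0634, 0.048]
force: [-0.4, 2.0, 1.7]
eef_pos: [0.5024, -0.0635, 0.0481]
force: [-0.8, -0.2, 1.0]
```

```bash
(
python3 -m handwheel '[[[0.01,0,0,0,0,0,255]]]'
python3 -m handwheel '[[[0.01,0,0,0,0,0,255]]]'
python3 -m handwheel '[[[0,0,0,0,0,0,255]]]'
) | grep -E 'eef|^force'
```

```text
eef_pos: [0.5025, -0.0641, 0.0482]
force: [-0.4, 1.5, -0.3]
eef_pos: [0.5024, -0.0646, 0.0482]
force: [-1.4, 7.3, 0.8]
eef_pos: [0.5024, -0.0646, 0.0482]
force: [0.7, 4.9, 0.5]
```

```bash
(
python3 -m handwheel '[[[0.006,0,0,0,0,0,255],[0.006,0,0,0,0,0,255]]]'
) | grep -E 'eef|^force'
```

```text
eef_pos: [0.5024, -0.0648, 0.0482]
force: [-0.9, 7.8, 0.3]
```

```bash
(
python3 -m handwheel '[[[0.006,0,0,0,0,0,255],[0.006,0,0,0,0,0,255]]]'
) | grep -E 'eef|^force'
```

```text
eef_pos: [0.5025, -0.0649, 0.0482]
force: [-2.0, 9.0, 1.0]
```

The force now rises stiffly with almost no motion, so the pin is seated in the second notch. I retreat along +y, then up, and look.

```bash
(
python3 -m handwheel '[[[-0.1,0,0,0,0,0,255],[-0.3,0,0,0,0,0,255],[-0.6,0,0,0,0,0,255],[-0.6,0,0,0,0,0,255]]]'
python3 -m handwheel '[[[0,0,-0.5,0,0,0,255],[0,0,-1,0,0,0,255],[0,0,-1,0,0,0,255]]]'
python3 -m handwheel '[[[0,0,-1,0,0,0,255],[0,0,-1,0,0,0,255],[0,0,-1,0,0,0,255],[0,0,-1,0,0,0,255]]]'
) | grep -E 'eef|^force'
python3 - <<'E'
from h import *
b=cams.grab_frame("side")[130:230,180:300];cv2.imwrite("pics/m2.png",cv2.resize(b,None,fx=6,fy=6,interpolation=2))
for s in (.105,.114,.122):
    print(s,((proj("side",w([.4893,-.1044,-.1072],[(.056,.144-s,.09),(-.036,.144-s,.09),(-.049,.136-s,.075)]))-(180,130)+.5)*6).round().tolist())
E
```

```text
eef_pos: [0.5078, -0.0167, 0.0483]
force: [-0.1, -0.7, -0.0]
eef_pos: [0.5093, -0.0178, 0.1313]
force: [-0.4, -0.4, -1.0]
eef_pos: [0.5065, -0.0184, 0.2068]
force: [-0.9, 0.0, 0.5]
0.105 [[243.0, 268.0], [387.0, 308.0], [415.0, 335.0]]
0.114 [[252.0, 263.0], [396.0, 302.0], [425.0, 329.0]]
0.122 [[261.0, 258.0], [404.0, 297.0], [433.0, 324.0]]
```

View pics/m2.png

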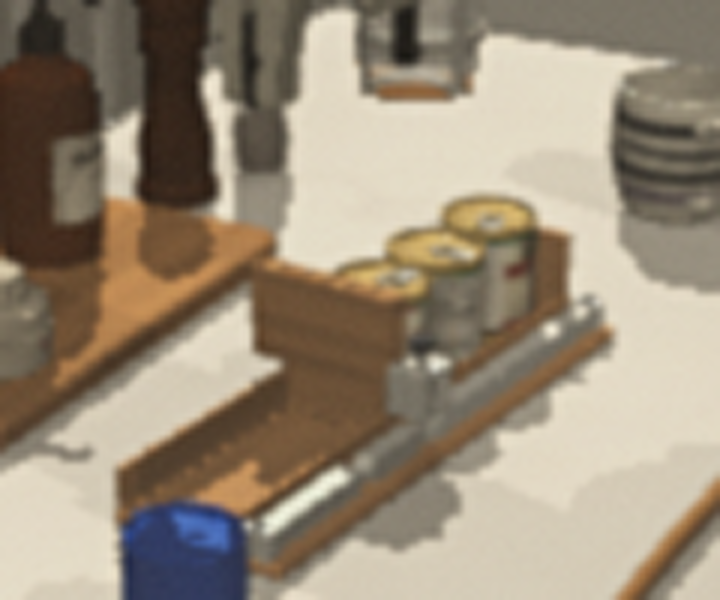

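The side crop shows the stop's rear corner at (253,268), where travel 0.114 predicts (252,263). The knob at (425,350) has dropped low on its housing, the tins stand upright in a closed row, and nothing else appears disturbed.

```bash
python3 -c "
from station import arm
print(arm.job_done())"
```

```text
the job is handed in; nothing more can be done
None
```

The stop passed the first notch and its pin is in the second (forces and final side picture agree); the row is closed up, the arm is clear, and the job was handed in at about 15 s.

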